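# Wedge a rocking magnetic stirrer

## Task

The magnetic stirrer rocks because its front right screw foot has seized too short. Push the orange levelling wedge along the bench, toe first, under that foot until it fits snugly and takes the rocking out, without jacking the stirrer off level or shoving it along, then prove it by pressing down firmly with a fingertip for a moment on the corner of the top plate above that foot: the corner must not give. Do not pick up the wedge or anything else, and leave the amber bottle on the plate and all the other things where they stand.

Things in the scene. Friction and masses are not known exactly. Their poses are not given: they have to be found in the camera images.
- stirrer: white box-shaped magnetic stirrer, cold, 170 deep (x) x 160 wide (y) x 70 mm high, 2 kg, loose, on four screw feet. Origin: at bench level under its centre; z up, +x to its back, +y to its left seen from the front, where the black dial is (reaches 102 mm ahead of the origin). Level on three sound feet; 2 to 3 N down on the front right corner rocks it onto the seized foot
- stirrer_foot (a point): point at bench level on the axis of the seized foot (front right corner, 70 mm in front of and 65 mm to the right of the stirrer's origin). The foot's rubber pad is 20 mm across, domed, its flat 8 mm; its underside hangs 3.5 to 7 mm above this point, different each time and not reported
- stirrer_corner (a point): point on the upper face of the white top plate above the seized foot, 70 mm above the bench, 16 mm in from the plate's edges: press down here
- wedge: orange ribbed plastic wedge, loose, 60 g, 100 long (x) x 34 wide (y) mm, flat below; upper face slopes evenly from 14 mm high at the blunt butt (-x) to 2 mm at the thin toe (+x). Origin: centre of its underside. Lies roughly in line before the seized foot, toe 4 to 20 mm short of the pad. Slides ahead under 1 N until it meets the pad, then resists sharply; above about 15 N it lifts or shoves the stirrer
- wedge_butt (a point): centre of the wedge's upright butt face, 7 mm above the bench: push here along the wedge's +x
- bottle_short: amber reagent bottle with black cap, 50 mm across, 111 mm high, 310 g, standing loose on the middle of the stirrer's top plate. Origin: centre of its underside
- petri_0: lidded dish with red content, 56 mm across, 14 mm high, on the right; bystander. Origin: centre of its underside
- petri_1: lidded dish with yellowish content, 56 mm across, 13 mm high, on the right; bystander. Origin: centre of its underside
- timer: grey bench timer, 58 x 70 x 19 mm, lying on the right; bystander. Origin: centre of its underside
- screwdriver: small red-handled screwdriver, 115 mm long, lying on the right; bystander. Origin: centre of its underside
There are look-alikes about, which are no part of the job. What is shaped like the bottle_short but green or turquoise is not meant.

How it is judged:
By the outcome, as a careful person would: the job done as asked, in the order asked, and still so for the second after the job is handed in, with the robot touching nothing.
It also fails if it takes over 42 s, if anything falls off the work surface, if the arm or the gripper's body presses on something with over 40 N, if the wrist force passes 120 N, or if a joint passes its speed limit or range.

## Robot

A 6-joint arm with a two-finger parallel gripper is mounted at the origin on a cart in front of the work surface, level with it; the furniture and walls round the work are solid. World frame = base frame: x ahead of the robot, y to its left, z up, the work surface at z = 0. Lengths are in m, angles in rad, forces in N, time in s.
With the tool pointing down it reaches from about 0.3 to 0.775 m from the base axis. Payload 14.6 kg.
Tool frame: the origin (TCP) lies at the very end of the fingers, on their centre line; the grasp point (between the pads) lies 19 mm behind it; z points along the fingers, y is the direction in which the jaws open and shut (so a half turn about z gives the same grasp; the last joint's range is limited). The gripper opens to 85 mm and grips with 20 to 120 N. Pads are 22 mm wide; open, the fingers measure 114 mm over their backs; the gripper's body (76 mm by 85 mm) begins 54 mm behind the grasp point. The pads swing forward as they close: fully open they stand 13 mm farther back than shut.
Start: joints at [1.199, 0.3, 1.521, -0, 1.321, -0.067], TCP at [0.165, 0.525, 0.231] pointing down, gripper open.
Joint ranges: [-3.03, 3.03], [-0.79, 2.21], [0.23, 2.52], [-1.04, 4.18], [0, 3.07], [-2.55, 2.55]. Speed limits (rad/s): [2.22, 2.22, 2.57, 3.14, 3.14, 3.14].

## Interface

Orientations are given as a rotation vector (axis times angle).
In Python, from cell import state, grab_frame, manip, look_for, silhouettes, tip_of gives the robot as it stands.
- The arm moves only by the tool drive_tool, never from a script. Its argument "series" is text: rows parted by semicolons, each of 7 numbers parted by spaces: the closure in counts, from 0 (fully open) to 255 (shut), then the shift along the tool's x, y, z in cm, then the turn, a rotation vector about the tool's x, y, z in rad. In form: jaw x y z wx wy wz; .... A call has 1 to 12 rows; each row shifts and turns the commanded pose from where the row before left it, along the tool's axes as they then stand; what a row does not reach is not made up. A row lasts 1/12 s, in which the tool goes at most 41.7 mm and 7.16 degrees, less where a joint would pass 70% of its speed; a pose out of reach is approached as far as the arm can. A call with a gripper value outside its range is refused whole. The fingers move at their own pace and stop on an object; "squeeze" is the grip in N (left out, the last holds). Time passes only in rows, so rows that do not move let the fingers close. It gives the time, the measured TCP pose, the force and the opening at its end, in the units of the state.
- state(): the state, without advancing time (a new reading comes with each control period).
- grab_frame(name): name is "scene" or "top"; returns a dict with "color" (480x640x3 uint8, blue, green, red), "intrinsics" (3x3 intrinsics, pixels), "origin" and "orientation" of the camera in the world. Camera axes: x right, y up, looking along -z (the intrinsics and any distortion apply to the point x, -y, -z); pixel columns grow to the right and rows downward; lengths in m; the calibration is good to about 2 mm. A picture is of the moment at which its call begins. There is no depth.
- manip.hand_in(): hands the job in, once; it reports no verdict.
Trained networks look in a picture, given as the dict that the camera call returned (one of the last four; its "shot" number tells which), for a name from the list of things; names that differ only in an ending like _2 or _b are one class to them, and where a whole thing is asked for, a point or a joint stands for the part that bears it (a point fixed in the world has none). Each returns a list of dicts, best first, with "p" (0 to 1); they miss things now and then, are a little off and sometimes report something else, mostly with a low value. They report only what shows in the picture. A call takes as long as a camera call. They do not tell look-alikes from the thing itself.
- look_for(picture, label): "at" ([x, y, z] in m, in world coordinates, good to about 4 mm: the middle of the surface that is visible of it).
- silhouettes(picture, label): "pixels" (480x640 bool, what is visible of it).
- tip_of(picture, label): "at" ([x, y, z] in m, in world coordinates, good to about 4 mm: a listed point, or the origin of a listed thing).
The state is a dict: "clock": time; "joint_positions": joint angles; "qvel": joint speeds; "joint_efforts": joint torques, N m; "tcp_pos": TCP position; "eef_rot": TCP orientation; "wrist_force": force on the tool from outside, world axes, zero at the start; "moment": the same for the moment, N m; "opening": finger opening in m.
Only numpy, scipy, OpenCV 4.12 (cv2) and the standard library are available. Lean on these libraries where they do the work, as an engineer would, in place of code of your own. Each camera call takes 0.05 s, during which the arm holds its last target.

## Working session

There is one attempt and no reset: what is moved stays moved. The work goes in short steps, Python scripts to look and compute and a tool call to move; the robot and the scene stay as the last step left them, time stands still between calls to the robot, and variables do not carry over. Pictures are saved under pics/ and viewed, and the job is handed in when it is done.

Besides the shell and the picture viewer there is one more tool, called after "Call:" by a JSON object that holds its "api" and its "payload", one argument or row to a line. drive_tool: Moves the arm, as the interface text tells. Its arguments: {"type":"object","properties":{"series":{"type":"string"},"squeeze":{"type":"number"}},"required":["series"]}

```bash
mkdir -p pics
python3 - <<'E'
from cell import *
import cv2,numpy as np
print(state())
for n in("scene","top"):
    f=grab_frame(n);cv2.imwrite(f"pics/{n}0.png",f["color"]);print(n,f["origin"],f["orientation"],f["intrinsics"],[k for k in f])
    for l in("stirrer","stirrer_foot","stirrer_corner","wedge","wedge_butt","bottle_short","petri_0","timer","screwdriver"):
        print(l,[(np.round(d["at"],4),round(d["p"],2)) for d in tip_of(f,l)][:3])
E
```

```text
{'clock': 0.0, 'joint_positions': array([ 1.19941856e+00,  3.00492199e-01,  1.52159012e+00, -8.33946983e-06,
        1.32068179e+00, -6.66022690e-02]), 'qvel': array([ 7.17444116e-04, -1.90584335e-03, -7.63442623e-04,  5.87110285e-05,
       -2.04452126e-04,  6.82946339e-04]), 'joint_efforts': array([-7.85469456e-04, -5.43501663e+01, -3.61799240e+01, -5.28881890e-05,
        4.08555614e-03,  7.49260221e-05]), 'tcp_pos': array([0.16496484, 0.52443406, 0.23070591]), 'eef_rot': array([-4.76848765e-01, -3.10494235e+00,  1.79879960e-03]), 'wrist_force': array([ 0.28457886, -0.06267918, -0.03236996]), 'moment': array([-0.00138244, -0.03366044,  0.03278851]), 'opening': 0.08533611388371005}
scene [-0.03025191 -0.29884129  0.88075198] [ 0.66937925 -0.31790454 -0.8266029 ] [[587.40160794   0.         317.33895142]
 [  0.         587.40160794 246.20267909]
 [  0.           0.           1.        ]] ['color', 'intrinsics', 'origin', 'orientation', 'shot']
stirrer [(array([0.5825, 0.4034, 0.0015]), 0.87)]
stirrer_foot [(array([ 0.5647,  0.3089, -0.0025]), 0.58), (array([ 0.5851, -0.0805, -0.0035
[... 690 characters left out ...]
    491.124652   243.92066994]
 [  0.           0.           1.        ]] ['color', 'intrinsics', 'origin', 'orientation', 'shot']
stirrer [(array([ 0.5791,  0.4022, -0.0024]), 0.88)]
stirrer_foot [(array([0.5606, 0.3069, 0.0036]), 0.79)]
stirrer_corner []
wedge [(array([0.5113, 0.256 , 0.0022]), 0.74)]
wedge_butt [(array([0.4716, 0.2254, 0.0053]), 0.6)]
bottle_short [(array([0.4043, 0.4423, 0.003 ]), 0.81), (array([ 0.3675,  0.3533, -0.0041]), 0.61), (array([0.5882, 0.4139, 0.0719]), 0.58)]
petri_0 [(array([ 0.6684, -0.032 ,  0.0041]), 0.7), (array([ 0.5854, -0.0812, -0.001 ]), 0.61)]
timer [(array([ 0.5149, -0.0172, -0.004 ]), 0.66)]
screwdriver [(array([ 0.609 ,  0.0253, -0.0007]), 0.68)]
```

View pics/scene0.png

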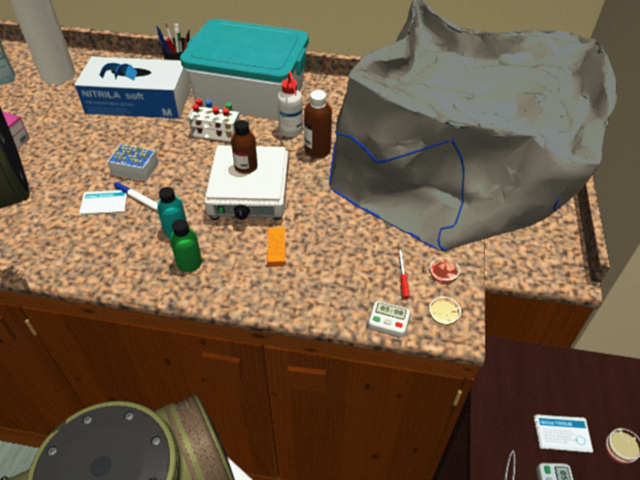

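View pics/top0.png

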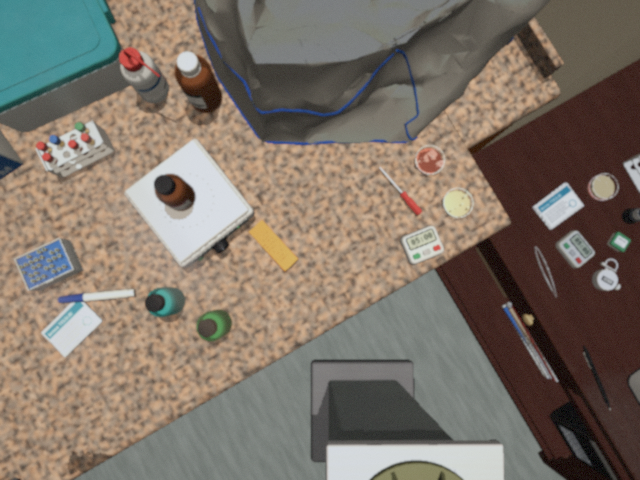

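Scene: stirrer at (248,180), orange wedge at (276,246) in front of its right corner. Top: stirrer at (188,200), wedge at (273,245), with its butt at the lower right (290,265). I'll fit the poses of both precisely with silhouettes.

```bash
cat > h.py <<'E'
import numpy as np,cv2
from scipy.spatial.transform import Rotation as R
from scipy.optimize import minimize
from cell import *
def proj(f,P):
    q=(np.atleast_2d(P)-f["origin"])@R.from_rotvec(f["orientation"]).as_matrix()
    q=q*[1,-1,-1]; u=q@np.array(f["intrinsics"]).T
    return u[:,:2]/u[:,2:]
def wedgeV():
    return np.array([[x,y,z] for x,h in((-.05,.014),(.05,.002)) for y in(-.017,.017) for z in(0,h)])
def boxV(): return np.array([[x,y,.07] for x,y in((-.085,-.08),(.085,-.08),(.085,.08),(-.085,.08))])
def place(V,p):
    c,s=np.cos(p[2]),np.sin(p[2]); return np.c_[V[:,0]*c-V[:,1]*s+p[0],V[:,0]*s+V[:,1]*c+p[1],V[:,2]]
def fit(views,V,p0,up=4):
    # views: (frame, mask, crop)
    def cost(p):
        t=0
        for f,m,(u0,v0,w,h) in views:
            uv=proj(f,place(V,p)); hull=cv2.convexHull(((uv-[u0,v0]+.5)*up*16).astype(np.int32))
            im=np.zeros((h*up,w*up),np.uint8); cv2.fillConvexPoly(im,hull,255,shift=4)
            im=cv2.resize(im,(w,h),interpolation=cv2.INTER_AREA)/255.
            t+=np.abs(im-m[v0:v0+h,u0:u0+w]).sum()
        return t
    best=None
    for d in(0,.1,-.1):
        s=np.array([p0[0],p0[1],p0[2]+d]); sim=np.vstack([s,s+[.006,0,0],s+[0,.006,0],s+[0,0,.08]])
        r=minimize(cost,s,method="Nelder-Mead",options=dict(initial_simplex=sim,xatol=1e-4,fatol=.1,maxiter=300))
        if best is None or r.fun<best.fun: best=r
    return best.x,best.fun
def orange(f):
    h=cv2.cvtColor(f["color"],cv2.COLOR_BGR2HSV)
    return ((h[...,0]>8)&(h[...,0]<24)&(h[...,1]>190)&(h[...,2]>150))
def omask(f,p):
    c=proj(f,[[p[0],p[1],.005]])[0].astype(int); m=orange(f).astype(np.uint8)
    m=cv2.morphologyEx(m,cv2.MORPH_CLOSE,np.ones((3,3),np.uint8));m=cv2.morphologyEx(m,cv2.MORPH_OPEN,np.ones((3,3),np.uint8))
    n,l,s,ce=cv2.connectedComponentsWithStats(m)
    k=1+np.argmin([np.hypot(*(ce[i]-c))+ (1e3 if s[i][4]<100 else 0) for i in range(1,n)])
    return l==k
def box(f,p,r=45):
    c=proj(f,[[p[0],p[1],.03]])[0].astype(int); return max(c[0]-r,0),max(c[1]-r,0),2*r,2*r
E
python3 - <<'E'
from h import *
fs={n:grab_frame(n) for n in("scene","top")}
p0=[.511,.257,.71]; 
out={}
for n,f in fs.items():
    m=omask(f,p0); ms=silhouettes(f,"wedge"); print(n,m.sum(),ms[0]["pixels"].sum() if ms else None, (m&ms[0]["pixels"]).sum())
    out[n]=(f,m.astype(float),box(f,p0)); print(fit([out[n]],wedgeV(),p0))
pw,c=fit(list(out.values()),wedgeV(),p0);print("joint",pw,np.degrees(pw[2]),c)
q0=[.581,.403,.625]
from cell import *
so={}
for n,f in fs.items():
    g=f["color"].min(2); cc=box(f,q0,80)
    uv=proj(f,place(boxV(),q0)); print(n,uv.round(1).tolist())
    im=f["color"].copy()
    cv2.polylines(im,[uv.round().astype(int)],True,(0,0,255),1)
    cv2.polylines(im,[cv2.convexHull(proj(f,place(wedgeV(),pw)).round().astype(np.int32))],True,(255,0,0),1)
    c=cv2.resize(im[cc[1]:cc[1]+180,cc[0]:cc[0]+160],None,fx=3.3,fy=3.3,interpolation=cv2.INTER_CUBIC); cv2.imwrite(f"pics/c_{n}.png",c)
E
```

```text
scene 577 701 577
(array([0.51466336, 0.26276683, 0.76643088]), np.float64(89.83921568627451))Traceback (most recent call last):
  File "<stdin>", line 6, in <module>
  File "h.py", line 37, in omask
    k=1+np.argmin([np.hypot(*(ce[i]-c))+ (1e3 if s[i][4]<100 else 0) for i in range(1,n)])
        ~~~~~~~~~^^^^^^^^^^^^^^^^^^^^^^^^^^^^^^^^^^^^^^^^^^^^^^^^^^^^^^^^^^^^^^^^^^^^^^^^^
    return _wrapfunc(a, 'argmin', axis=axis, out=out, **kwds)
    return _wrapit(obj, method, *args, **kwds)
    result = getattr(arr, method)(*args, **kwds)
ValueError: attempt to get argmin of an empty sequence
```

```bash
python3 - <<'E'
s=open('h.py').read()
a=s.index("def orange"); b=s.index("def box(")
s=s[:a]+'''def omask(f,p,lab="wedge"):
    ms=silhouettes(f,lab); d=cv2.dilate(ms[0]["pixels"].astype(np.uint8),np.ones((7,7)))>0
    c=f["color"].astype(int); sat=(c[...,2]-c[...,0])
    t=sat[ms[0]["pixels"]]; hi=np.median(t); lo=np.median(sat[d&~ms[0]["pixels"]])
    return np.clip((sat-lo)/(hi-lo),0,1)*d
'''+s[b:]
open('h.py','w').write(s)
E
cat > w.py <<'E'
from h import *
import sys
tag=sys.argv[1]; p0=[float(v) for v in sys.argv[2:5]]; q0=[float(v) for v in sys.argv[5:8]]
fs={n:grab_frame(n) for n in("scene","top")}
out={}
for n,f in fs.items():
    m=omask(f,p0); out[n]=(f,m,box(f,p0)); print(n,m.sum().round(),fit([out[n]],wedgeV(),p0))
pw,c=fit(list(out.values()),wedgeV(),p0);print("joint",pw,np.degrees(pw[2]),c)
for n,f in fs.items():
    cc=box(f,q0,80); uv=proj(f,place(boxV(),q0)); im=f["color"].copy()
    foot=place(np.array([[-.07,-.065,0]]),q0)
    I=cv2.resize(im[cc[1]:cc[1]+180,cc[0]:cc[0]+170],None,fx=3.3,fy=3.3,interpolation=cv2.INTER_CUBIC)
    T=lambda uv:((uv-cc[:2]+.5)*3.3).round().astype(np.int32)
    cv2.imwrite(f"pics/{tag}_{n}_raw.png",I)
    cv2.polylines(I,[T(uv)],True,(0,0,255),1)
    cv2.polylines(I,[cv2.convexHull(T(proj(f,place(wedgeV(),pw))))],True,(255,0,0),1)
    cv2.circle(I,tuple(map(int,T(proj(f,foot))[0])),4,(0,255,0),1)
    cv2.imwrite(f"pics/{tag}_{n}.png",I)
E
python3 w.py a .511 .257 .71 .581 .403 .625
```

```text
scene 622.0 (array([0.51008163, 0.25923277, 0.7584439 ]), np.float64(80.5454350490196))
top 1027.0 (array([0.50799802, 0.25719163, 0.74859912]), np.float64(75.16154332700822))
joint [0.50869502 0.25763566 0.74400378] 42.628276605807486 170.2911280439595
```

View pics/a_scene.png

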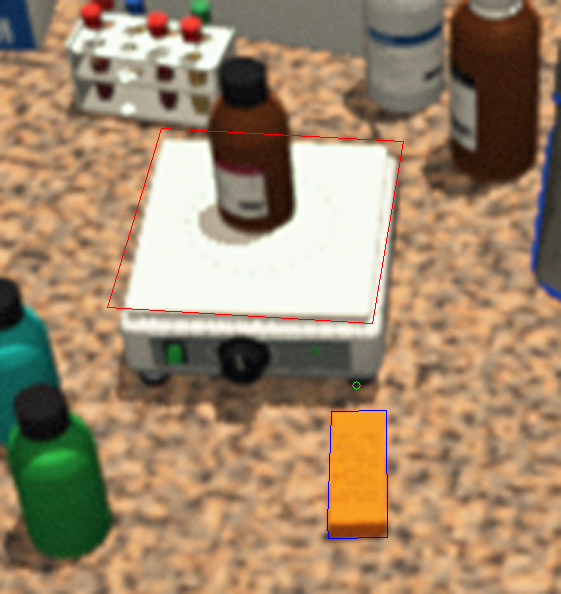

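View pics/a_top.png

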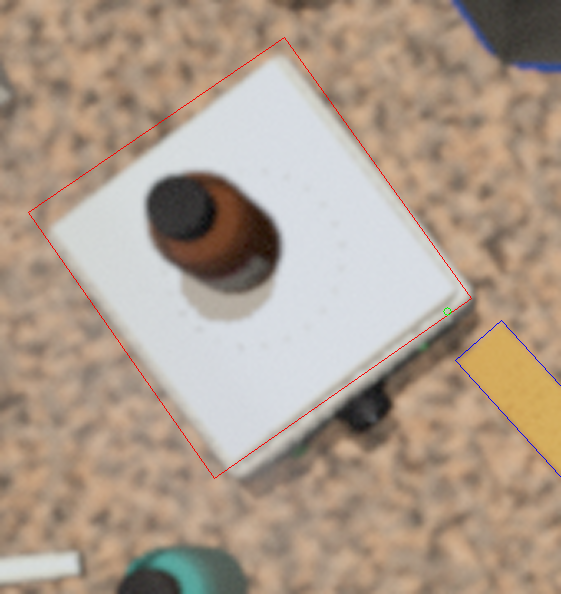

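```bash
cat >> h.py <<'E'
def back(f,uv,z):
    K=np.array(f["intrinsics"]); d=np.c_[uv,np.ones(len(uv))]@np.linalg.inv(K).T*[1,-1,-1]
    d=d@R.from_rotvec(f["orientation"]).as_matrix().T
    o=np.array(f["origin"]); return o+d*((z-o[2])/d[:,2])[:,None]
def plate(f,thr):
    g=f["color"].min(2); s=silhouettes(f,"stirrer")[0]["pixels"]; s=cv2.dilate(s.astype(np.uint8),np.ones((5,5)))
    m=((g>thr)&(s>0)).astype(np.uint8); m=cv2.morphologyEx(m,cv2.MORPH_OPEN,np.ones((3,3),np.uint8))
    c=max(cv2.findContours(m,0,2)[0],key=cv2.contourArea)
    return cv2.minAreaRect(back(f,cv2.convexHull(c)[:,0].astype(float),.07)[:,:2].astype(np.float32)*1000),m
E
python3 - <<'E'
from h import *
for n in("scene","top"):
    f=grab_frame(n); s=silhouettes(f,"stirrer")[0]["pixels"]; v=f["color"].min(2)[s]; print(n,np.percentile(v,[10,30,50,70,90]))
    for t in(150,170,185,195,205,220,235): 
        try: r,m=plate(f,t);print(t,np.round(r[0],1),np.round(r[1],1),r[2])
        except Exception as e: print(t,e)
    c=back(f,np.array([[x,y] for x,y in []]).reshape(-1,2),.07)
E
```

```text
scene [ 63. 164. 240. 242. 242.]
150 [573.5 392.8] [178.8 156.2] 38.50037384033203
170 [573.5 392.5] [177.6 154.8] 38.634342193603516
185 [574.  393.2] [175.7 154. ] 38.62720489501953
195 [575.2 394.3] [172.6 153.7] 38.51026153564453
205 [579.9 398. ] [156.4 153. ] 38.702274322509766
220 [579.9 398.2] [155.5 150.5] 38.485225677490234
235 [578.3 400.8] [153.1 143.4] 38.564701080322266
top [160. 210. 213. 215. 216.]
150 [576.8 397.8] [166.9 157. ] 38.727989196777344
170 [577.  397.9] [164.5 154.3] 38.643699645996094
185 [577.5 398.1] [162.  152.1] 38.668209075927734
195 [579.9 399.4] [156.3 150. ] 38.3644905090332
205 [579.5 400. ] [153.9 146.5] 38.797298431396484
220 max() iterable argument is empty
235 max() iterable argument is empty
```

View pics/a_top_raw.png

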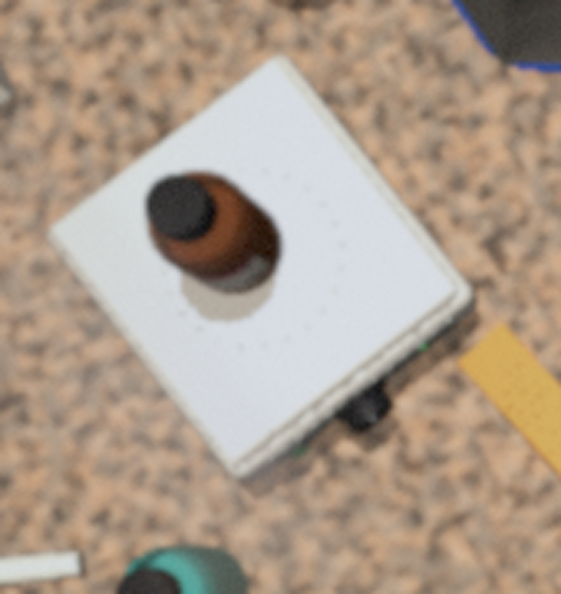

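```bash
cat > plan.py <<'E'
from h import *
import sys
# usage: plan.py x y z headingdeg : shift in tool axes now (cm) & turn about tool z
s=state(); M=R.from_rotvec(s["eef_rot"]).as_matrix(); t=np.array([float(v) for v in sys.argv[1:4]])
h=np.degrees(np.arctan2(M[1,0],M[0,0]))
print("clock",s["clock"],"tcp",s["tcp_pos"].round(4),"F",s["wrist_force"].round(2),"heading toolx",h.round(2),"zaxis",M[:,2].round(4),"q",s["joint_positions"].round(3),"open",s["opening"])
d=t-s["tcp_pos"];print("shift tool cm",(M.T@d*100).round(2))
if len(sys.argv)>4:
    g=float(sys.argv[4]); print("turn rad about tool z", np.radians((h-g+180)%360-180))
E
python3 plan.py .446 .2 .231 42.6
```

```text
clock 2.25 tcp [0.1651 0.5246 0.2313] F [-0.31 -0.3  -0.01] heading toolx 162.54 zaxis [-0.  0. -1.] q [ 1.199  0.3    1.521  0.     1.321 -0.067] open 0.08533284000326184
shift tool cm [-3.654e+01 -2.254e+01  3.000e-02]
turn rad about tool z 2.0932696289070365
```

Call:
{"api": "drive_tool", "payload": {
  "series": "255 -3.04 -1.88 0 0 0 0;255 -3.04 -1.88 0 0 0 0;255 -3.04 -1.88 0 0 0 0;255 -3.04 -1.88 0 0 0 0;255 -3.04 -1.88 0 0 0 0;255 -3.04 -1.88 0 0 0 0;255 -3.04 -1.88 0 0 0 0;255 -3.04 -1.88 0 0 0 0;255 -3.04 -1.88 0 0 0 0;255 -3.04 -1.88 0 0 0 0;255 -3.04 -1.88 0 0 0 0;255 -3.04 -1.88 0 0 0 0",
  "squeeze": 20
}}

```text
clock: 3.25
tcp_pos: [0.4462, 0.1984, 0.2315]
eef_rot: [0.477, 3.105, 0.0]
wrist_force: [0.1, 0.6, -0.5]
opening: 0.0003
```

Call:
{"api": "drive_tool", "payload": {
  "series": "255 0 0 0 0 0 0.12;255 0 0 0 0 0 0.12;255 0 0 0 0 0 0.12;255 0 0 0 0 0 0.12;255 0 0 0 0 0 0.12;255 0 0 0 0 0 0.12;255 0 0 0 0 0 0.12;255 0 0 0 0 0 0.12;255 0 0 0 0 0 0.12;255 0 0 0 0 0 0.12;255 0 0 0 0 0 0.12;255 0 0 0 0 0 0.12"
}}

```text
clock: 4.25
tcp_pos: [0.4453, 0.2, 0.2313]
eef_rot: [-2.412, -2.013, -0.0]
wrist_force: [0.1, -0.0, -0.4]
opening: -0.0
```

Call:
{"api": "drive_tool", "payload": {
  "series": "255 0 0 0 0 0 0.12;255 0 0 0 0 0 0.12;255 0 0 0 0 0 0.12;255 0 0 0 0 0 0.12;255 0 0 0 0 0 0.12;255 0 0 0 0 0 0.053;255 0 0 0 0 0 0"
}}

```text
clock: 4.83
tcp_pos: [0.4453, 0.2, 0.2313]
eef_rot: [-2.928, -1.138, -0.0]
wrist_force: [-0.5, 0.3, 0.1]
opening: 0.0001
```

```bash
python3 plan.py .446 .2 .005 42.6
```

```text
clock 4.8333 tcp [0.4453 0.2    0.2313] F [-0.53  0.33  0.06] heading toolx 42.47 zaxis [ 1.e-04  1.e-04 -1.e+00] q [0.347 0.162 1.691 0.    1.289 1.177] open 0.00010487388407531394
shift tool cm [ 0.05  0.04 22.63]
turn rad about tool z -0.002321256898619515
```

Call:
{"api": "drive_tool", "payload": {
  "series": "255 0 0.04 3 0 0 0;255 0 0 3.5 0 0 0;255 0 0 3.5 0 0 0;255 0 0 3.5 0 0 0;255 0 0 3 0 0 0;255 0 0 2.5 0 0 0;255 0 0 2 0 0 0;255 0 0 1 0 0 0;255 0 0 0.6 0 0 0;255 0 0 0 0 0 0"
}}

```text
clock: 5.67
tcp_pos: [0.4455, 0.1996, 0.0049]
eef_rot: [-2.926, -1.143, 0.001]
wrist_force: [-0.9, 0.9, 0.8]
opening: 0.0004
```

```bash
python3 plan.py .4719 .2238 .005 42.6; python3 w.py b .5087 .2577 .744 .58 .399 .674
```

```text
clock 5.6667 tcp [0.4455 0.1996 0.0049] F [-0.86  0.93  0.76] heading toolx 42.67 zaxis [-8.e-04 -3.e-04 -1.e+00] q [ 0.346  0.491  1.867 -0.     0.785  1.172] open 0.0004420028797384044
shift tool cm [ 3.58  0.01 -0.02]
turn rad about tool z 0.0012950370726410418Traceback (most recent call last):
  File "w.py", line 7, in <module>
    m=omask(f,p0); out[n]=(f,m,box(f,p0)); print(n,m.sum().round(),fit([out[n]],wedgeV(),p0))
  File "h.py", line 31, in omask
    ms=silhouettes(f,lab); d=cv2.dilate(ms[0]["pixels"].astype(np.uint8),np.ones((7,7)))>0
                                        ~~^^^
IndexError: list index out of range
```

```bash
cat > look.py <<'E'
from h import *
import sys
ims=[]
for n in("scene","top"):
    f=grab_frame(n); c=proj(f,[[.535,.29,.02]])[0].astype(int); I=f["color"][c[1]-50:c[1]+50,c[0]-50:c[0]+50]
    ims.append(cv2.resize(I,None,fx=4,fy=4,interpolation=cv2.INTER_CUBIC)); print(n,c-50)
cv2.imwrite(f"pics/{sys.argv[1]}.png",np.hstack(ims))
E
python3 look.py l1
```

```text
scene [222 174]
top [204 179]
```

View pics/l1.png

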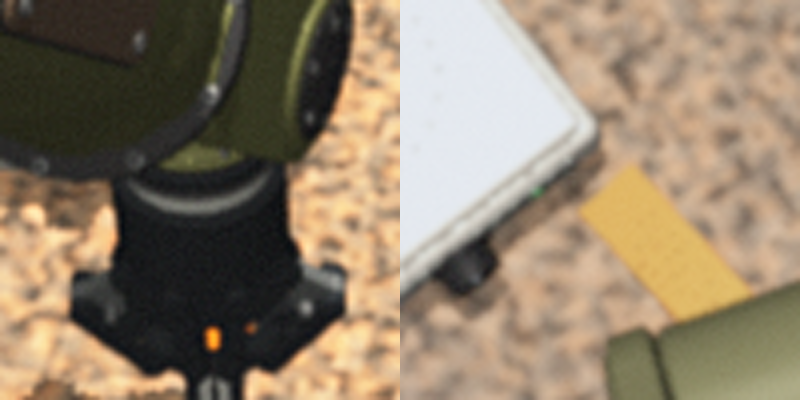

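Call:
{"api": "drive_tool", "payload": {
  "series": "255 0.7 0 0 0 0 0;255 0.7 0 0 0 0 0;255 0.4 0 0 0 0 0;255 0.3 0 0 0 0 0;255 0.3 0 0 0 0 0;255 0.3 0 0 0 0 0;255 0.3 0 0 0 0 0;255 0.2 0 0 0 0 0;255 0.2 0 0 0 0 0;255 0 0 0 0 0 0"
}}

```text
clock: 6.75
tcp_pos: [0.4708, 0.2229, 0.0053]
eef_rot: [-2.927, -1.142, -0.0]
wrist_force: [0.6, 0.2, -0.0]
opening: -0.0002
```

```bash
python3 plan.py .566 .3045 .005 42.6; python3 look.py l2
```

```text
clock 6.75 tcp [0.4708 0.2229 0.0053] F [ 0.6   0.17 -0.  ] heading toolx 42.62 zaxis [ 1.e-04  1.e-04 -1.e+00] q [0.372 0.543 1.775 0.    0.823 1.199] open -0.00016995058146627016
shift tool cm [12.53  0.44  0.03]
turn rad about tool z 0.0003165212540806197
scene [222 174]
top [204 179]
```

View pics/l2.png

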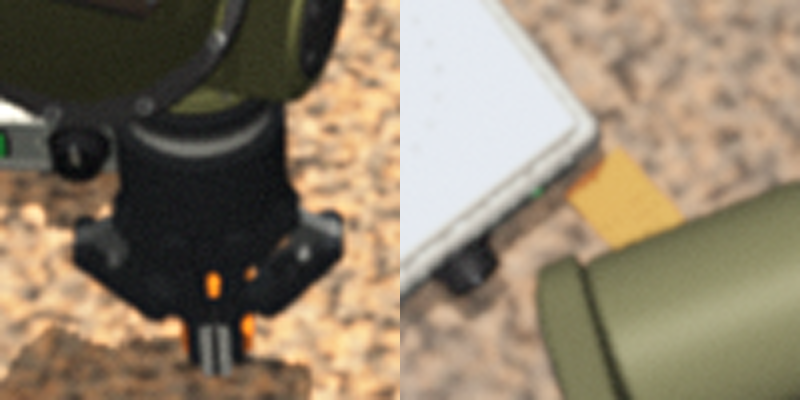

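Call:
{"api": "drive_tool", "payload": {
  "series": "255 0.2 0 0 0 0 0;255 0.2 0 0 0 0 0;255 0.2 0 0 0 0 0;255 0.2 0 0 0 0 0;255 0.2 0 0 0 0 0;255 0.2 0 0 0 0 0;255 0.1 0 0 0 0 0;255 0.1 0 0 0 0 0;255 0.1 0 0 0 0 0"
}}

```text
clock: 7.6
tcp_pos: [0.4817, 0.2329, 0.0053]
eef_rot: [2.927, 1.142, -0.0]
wrist_force: [-0.9, -0.8, -0.0]
opening: -0.0002
```

Call:
{"api": "drive_tool", "payload": {
  "series": "255 0.1 0 0 0 0 0;255 0.1 0 0 0 0 0;255 0.1 0 0 0 0 0"
}}

```text
clock: 7.85
tcp_pos: [0.4839, 0.2349, 0.0053]
eef_rot: [-2.927, -1.142, 0.0]
wrist_force: [0.0, -0.2, -1.0]
opening: -0.0
```

Call:
{"api": "drive_tool", "payload": {
  "series": "255 0.1 0 0 0 0 0;255 0.1 0 0 0 0 0;255 0.1 0 0 0 0 0"
}}

```text
clock: 8.1
tcp_pos: [0.4862, 0.237, 0.0053]
eef_rot: [-2.927, -1.142, -0.0]
wrist_force: [-0.7, 0.7, -0.5]
opening: -0.0001
```

Call:
{"api": "drive_tool", "payload": {
  "series": "255 0.1 0 0 0 0 0;255 0.05 0 0 0 0 0"
}}

```text
clock: 8.27
tcp_pos: [0.4873, 0.238, 0.0053]
eef_rot: [2.927, 1.142, 0.0]
wrist_force: [-1.0, -0.9, 0.9]
opening: -0.0002
```

Call:
{"api": "drive_tool", "payload": {
  "series": "255 0.05 0 0 0 0 0;255 0.05 0 0 0 0 0"
}}

```text
clock: 8.43
tcp_pos: [0.4879, 0.2386, 0.0053]
eef_rot: [2.927, 1.142, -0.0]
wrist_force: [0.6, -0.8, -0.0]
opening: -0.0002
```

Call:
{"api": "drive_tool", "payload": {
  "series": "255 0.05 0 0 0 0 0;255 0.05 0 0 0 0 0"
}}

```text
clock: 8.6
tcp_pos: [0.4887, 0.2393, 0.0053]
eef_rot: [2.927, 1.142, -0.0]
wrist_force: [0.4, -0.5, -0.1]
opening: -0.0002
```

Call:
{"api": "drive_tool", "payload": {
  "series": "255 0.05 0 0 0 0 0;255 0.05 0 0 0 0 0"
}}

```text
clock: 8.77
tcp_pos: [0.4894, 0.24, 0.0053]
eef_rot: [2.927, 1.142, -0.0]
wrist_force: [-0.9, 0.6, 0.3]
opening: 0.0003
```

Call:
{"api": "drive_tool", "payload": {
  "series": "255 0.05 0 0 0 0 0;255 0.05 0 0 0 0 0"
}}

```text
clock: 8.93
tcp_pos: [0.4901, 0.2406, 0.0053]
eef_rot: [2.927, 1.142, -0.0]
wrist_force: [-0.2, 0.3, -0.0]
opening: -0.0002
```

Call:
{"api": "drive_tool", "payload": {
  "series": "255 0.05 0 0 0 0 0;255 0.05 0 0 0 0 0"
}}

```text
clock: 9.1
tcp_pos: [0.4909, 0.2414, 0.0053]
eef_rot: [2.927, 1.142, 0.0]
wrist_force: [-0.5, -0.2, -0.4]
opening: -0.0001
```

Call:
{"api": "drive_tool", "payload": {
  "series": "255 0.05 0 0 0 0 0;255 0.05 0 0 0 0 0"
}}

```text
clock: 9.27
tcp_pos: [0.4917, 0.242, 0.0053]
eef_rot: [-2.927, -1.142, -0.0]
wrist_force: [0.1, -0.5, 0.5]
opening: -0.0
```

Call:
{"api": "drive_tool", "payload": {
  "series": "255 0.05 0 0 0 0 0;255 0.05 0 0 0 0 0"
}}

```text
clock: 9.43
tcp_pos: [0.4924, 0.2427, 0.0053]
eef_rot: [-2.927, -1.142, 0.0]
wrist_force: [0.0, -0.3, -0.5]
opening: -0.0002
```

Call:
{"api": "drive_tool", "payload": {
  "series": "255 0.05 0 0 0 0 0;255 0.05 0 0 0 0 0"
}}

```text
clock: 9.6
tcp_pos: [0.4931, 0.2434, 0.0053]
eef_rot: [-2.927, -1.142, 0.0]
wrist_force: [-0.3, -0.6, 0.4]
opening: 0.0003
```

Call:
{"api": "drive_tool", "payload": {
  "series": "255 0.05 0 0 0 0 0;255 0.05 0 0 0 0 0"
}}

```text
clock: 9.77
tcp_pos: [0.4938, 0.244, 0.0053]
eef_rot: [2.927, 1.142, -0.0]
wrist_force: [0.4, -0.5, 0.3]
opening: 0.0006
```

```bash
python3 plan.py .566 .3045 .005 42.6; python3 look.py l3
```

```text
clock 9.7667 tcp [0.4938 0.244  0.0053] F [ 0.43 -0.47  0.28] heading toolx 42.62 zaxis [-0.e+00 -1.e-04 -1.e+00] q [ 0.392  0.593  1.688 -0.     0.86   1.219] open 0.0005750062624351602
shift tool cm [9.41 0.44 0.03]
turn rad about tool z 0.0003352561624186212
scene [222 174]
top [204 179]
```

View pics/l3.png

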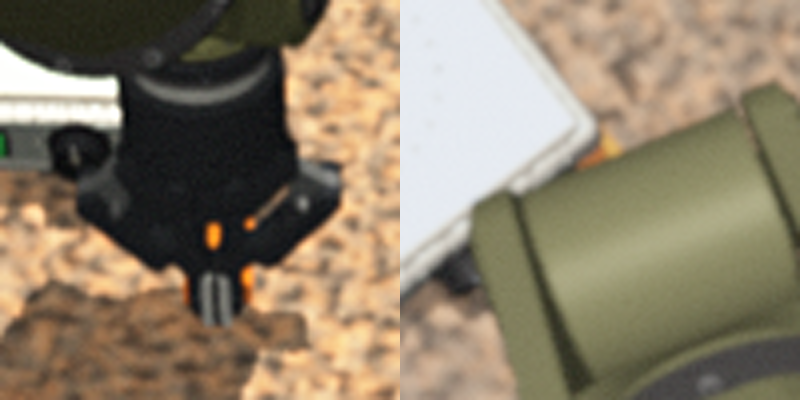

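Call:
{"api": "drive_tool", "payload": {
  "series": "255 0.05 0 0 0 0 0;255 0.05 0 0 0 0 0"
}}

```text
clock: 10.03
tcp_pos: [0.4945, 0.2447, 0.0053]
eef_rot: [2.927, 1.142, -0.0]
wrist_force: [-0.3, -1.0, 0.1]
opening: 0.0001
```

Call:
{"api": "drive_tool", "payload": {
  "series": "255 0.05 0 0 0 0 0;255 0.05 0 0 0 0 0"
}}

```text
clock: 10.2
tcp_pos: [0.4953, 0.2454, 0.0053]
eef_rot: [2.927, 1.142, -0.0]
wrist_force: [-0.9, 0.1, 0.1]
opening: 0.0001
```

Call:
{"api": "drive_tool", "payload": {
  "series": "255 0.05 0 0 0 0 0;255 0.05 0 0 0 0 0"
}}

```text
clock: 10.37
tcp_pos: [0.4961, 0.2461, 0.0053]
eef_rot: [-2.927, -1.142, -0.0]
wrist_force: [-0.8, 0.4, -0.5]
opening: 0.0
```

Call:
{"api": "drive_tool", "payload": {
  "series": "255 0.05 0 0 0 0 0;255 0.05 0 0 0 0 0"
}}

```text
clock: 10.53
tcp_pos: [0.4968, 0.2467, 0.0053]
eef_rot: [2.927, 1.142, -0.0]
wrist_force: [0.4, -0.5, 0.3]
opening: -0.0
```

Call:
{"api": "drive_tool", "payload": {
  "series": "255 0.05 0 0 0 0 0;255 0.05 0 0 0 0 0"
}}

```text
clock: 10.7
tcp_pos: [0.4975, 0.2474, 0.0053]
eef_rot: [2.927, 1.142, 0.0]
wrist_force: [-0.5, -0.1, 0.6]
opening: -0.0
```

Call:
{"api": "drive_tool", "payload": {
  "series": "255 0.05 0 0 0 0 0;255 0.05 0 0 0 0 0"
}}

```text
clock: 10.87
tcp_pos: [0.4982, 0.248, 0.0053]
eef_rot: [2.927, 1.142, -0.001]
wrist_force: [-1.4, -1.5, 1.4]
opening: 0.0
```

Call:
{"api": "drive_tool", "payload": {
  "series": "255 0.05 0 0 0 0 0"
}}

```text
clock: 10.95
tcp_pos: [0.4985, 0.2483, 0.0052]
eef_rot: [2.927, 1.142, -0.001]
wrist_force: [-2.5, -1.8, 3.1]
opening: -0.0
```

Call:
{"api": "drive_tool", "payload": {
  "series": "255 0.05 0 0 0 0 0"
}}

```text
clock: 11.03
tcp_pos: [0.4988, 0.2486, 0.0052]
eef_rot: [2.927, 1.142, -0.001]
wrist_force: [-2.7, -3.1, 2.8]
opening: -0.0001
```

Call:
{"api": "drive_tool", "payload": {
  "series": "255 0.05 0 0 0 0 0"
}}

```text
clock: 11.12
tcp_pos: [0.4991, 0.2489, 0.0052]
eef_rot: [2.927, 1.142, -0.001]
wrist_force: [-3.9, -3.9, 3.3]
opening: -0.0001
```

Call:
{"api": "drive_tool", "payload": {
  "series": "255 0.05 0 0 0 0 0"
}}

```text
clock: 11.2
tcp_pos: [0.4994, 0.2492, 0.0052]
eef_rot: [2.927, 1.142, -0.002]
wrist_force: [-4.8, -3.9, 3.8]
opening: -0.0001
```

Call:
{"api": "drive_tool", "payload": {
  "series": "255 0.05 0 0 0 0 0"
}}

```text
clock: 11.28
tcp_pos: [0.4997, 0.2494, 0.0052]
eef_rot: [2.927, 1.142, -0.002]
wrist_force: [-6.6, -5.3, 5.4]
opening: 0.0001
```

Call:
{"api": "drive_tool", "payload": {
  "series": "255 0 0 0 0 0 0;255 0 0 0 0 0 0"
}}

```text
clock: 11.45
tcp_pos: [0.4997, 0.2495, 0.0052]
eef_rot: [2.927, 1.142, -0.002]
wrist_force: [-5.4, -5.0, 4.0]
opening: 0.0
```

```bash
python3 look.py l4
python3 - <<'E'
from h import *
f=grab_frame("top")
for t in(150,170,195,205):
    r,m=plate(f,t);print(t,np.round(r[0],1),np.round(r[1],1),r[2])
E
```

```text
scene [222 174]
top [204 179]
150 [577.8 397.5] [170.1 167.5] 38.82122039794922
170 [576.5 398.1] [166.4 156.1] 38.87993621826172
195 [577.4 398.2] [162.2 152.6] 38.80363082885742
205 [577.7 397.8] [161.9 150.8] 38.68295669555664
```

View pics/l4.png

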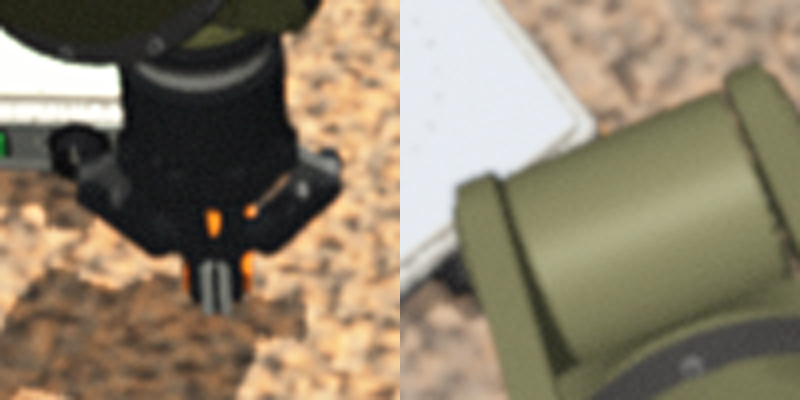

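Call:
{"api": "drive_tool", "payload": {
  "series": "255 0.05 0 0 0 0 0;255 0 0 0 0 0 0"
}}

```text
clock: 11.97
tcp_pos: [0.4999, 0.2497, 0.0052]
eef_rot: [2.927, 1.141, -0.003]
wrist_force: [-6.9, -5.7, 5.7]
opening: 0.0
```

Call:
{"api": "drive_tool", "payload": {
  "series": "255 -0.05 0 0 0 0 0;255 -0.1 0 0 0 0 0;255 -0.2 0 0 0 0 0;255 -0.6 0 0 0 0 0;255 -1 0 0 0 0 0;255 -1.5 0 -0.3 0 0 0;255 -1.5 0 -3 0 0 0;255 0 0 -4 0 0 0;255 0 0 -4 0 0 0;255 0 0 -4 0 0 0;255 0 0 -4 0 0 0;255 0 0 -2 0 0 0"
}}

```text
clock: 12.97
tcp_pos: [0.4646, 0.2167, 0.2233]
eef_rot: [-2.927, -1.142, -0.01]
wrist_force: [-0.2, -0.2, -0.1]
opening: 0.0002
```

```bash
python3 plan.py .566 .3045 .23; python3 look.py l5
```

```text
clock 12.9667 tcp [0.4646 0.2167 0.2233] F [-0.2  -0.19 -0.12] heading toolx 42.62 zaxis [ 0.0057  0.0023 -1.    ] q [0.365 0.22  1.64  0.    1.275 1.192] open 0.00022342642947496981
shift tool cm [13.41  0.41 -0.59]
scene [222 174]
top [204 179]
```

View pics/l5.png

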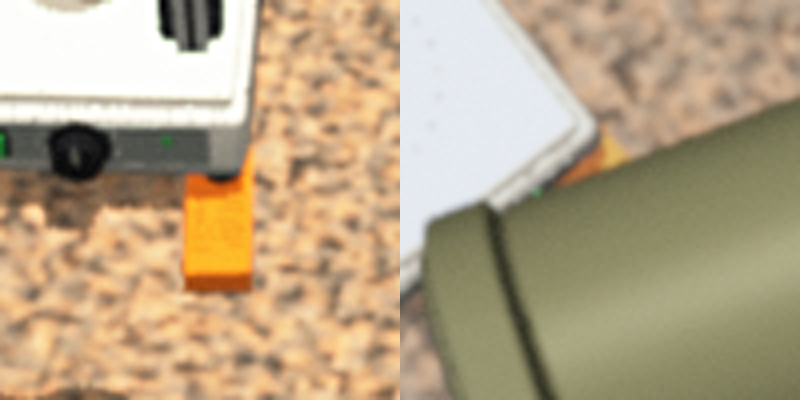

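Run:
```python
from h import *
f=grab_frame("top"); g=grab_frame("scene")
print("top inner,outer",back(f,np.array([[(575-400)/4+204,128/4+179],[(597-400)/4+204,125/4+179]]),.07))
print("scene inner/outer corner",back(g,np.array([[222+232/4,174+98/4],[222+247/4,174+122/4]]),.07))
print("foot pad scene z .006",back(g,np.array([[222+222/4,174+181/4]]),.006))
for n,x in(("top",f),("scene",g)):
    print(n,[(np.round(d["at"],4),round(d["p"],2)) for d in tip_of(x,"stirrer_corner")+tip_of(x,"stirrer_foot")+tip_of(x,"stirrer")])
    p=np.array([[.566,.3045,.07],[.566,.307,.07]]);print(proj(x,p))
```

```text
top inner,outer [[0.56037493 0.29586822 0.07      ]
 [0.56171598 0.28649379 0.07      ]]
scene inner/outer corner [[0.56225349 0.2922629  0.07      ]
 [0.55468886 0.27533088 0.07      ]]
foot pad scene z .006 [[0.56067703 0.30134636 0.006     ]]
top [(array([0.5671, 0.3204, 0.0708]), 0.77), (array([0.564 , 0.3066, 0.0011]), 0.62), (array([0.5811, 0.4016, 0.0011]), 0.71)]
[[242.73933159 207.71978809]
 [241.2750227  207.7125963 ]]
scene [(array([0.5668, 0.3154, 0.0713]), 0.64), (array([5.82e-01, 4.02e-01, 1.00e-04]), 0.43), (array([0.5808, 0.4119, 0.0732]), 0.19), (array([ 0.5639,  0.3079, -0.002 ]), 0.61), (array([5.839e-01, 4.037e-01, 4.000e-04]), 0.95)]
[[276.7435138  194.69002834]
 [275.8203569  194.1199526 ]]
```

Call:
{"api": "drive_tool", "payload": {
  "series": "255 0 0 0 0 0 -0.112;255 0 0 0 0 0 -0.112;255 0 0 0 0 0 -0.112;255 0 0 0 0 0 -0.112;255 0 0 0 0 0 -0.112;255 0 0 0 0 0 -0.11;255 0 0 0 0 0 0"
}}

```text
clock: 14.05
tcp_pos: [0.4639, 0.2166, 0.2178]
eef_rot: [-2.383, -2.046, 0.001]
wrist_force: [0.4, 0.3, 0.3]
opening: -0.0001
```

```bash
python3 plan.py .566 .3165 .22 81
```

```text
clock 14.05 tcp [0.4639 0.2166 0.2178] F [0.4  0.27 0.3 ] heading toolx 81.3 zaxis [-7.e-04 -3.e-04 -1.e+00] q [0.365 0.227 1.645 0.    1.27  0.517] open -0.0001298522693429494
shift tool cm [11.42  8.58 -0.23]
turn rad about tool z 0.005306636786824694
```

Move over the corner, then down to about z = 0.105, and look.

Call:
{"api": "drive_tool", "payload": {
  "series": "255 2 1.5 0 0 0 0;255 2.5 1.8 0 0 0 0;255 2.5 1.9 0 0 0 0;255 2.5 1.9 0 0 0 0;255 1.92 1.48 0 0 0 0;255 0 0 2 0 0 0;255 0 0 3 0 0 0;255 0 0 3 0 0 0;255 0 0 2 0 0 0;255 0 0 1.2 0 0 0;255 0 0 0 0 0 0"
}}

```text
clock: 14.97
tcp_pos: [0.5656, 0.3155, 0.1033]
eef_rot: [-2.391, -2.037, 0.007]
wrist_force: [-0.4, 0.5, 0.5]
opening: 0.0003
```

```bash
python3 plan.py .566 .3165 .07 81;python3 look.py l6
```

```text
clock 14.9667 tcp [0.5656 0.3155 0.1033] F [-0.41  0.47  0.54] heading toolx 80.86 zaxis [-0.0042 -0.002  -1.    ] q [ 0.452  0.638  1.338 -0.     1.17   0.612] open 0.0002862450310064317
shift tool cm [0.12 0.04 3.33]
turn rad about tool z -0.002458533278229756
scene [222 174]
top [204 179]
```

View pics/l6.png

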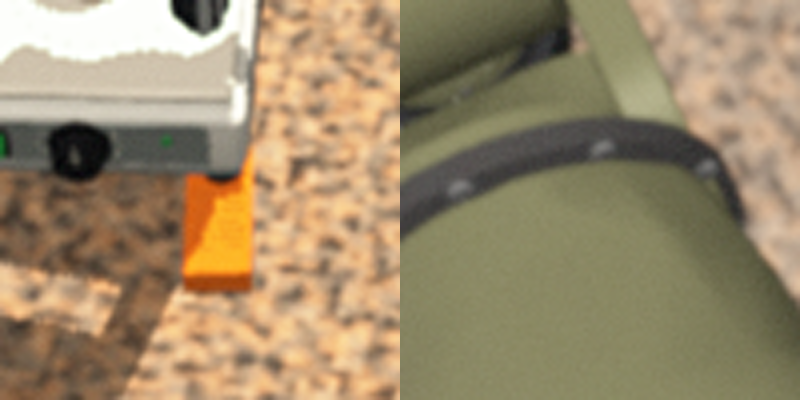

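Run:
```python
from h import *
f=grab_frame("scene"); cv2.imwrite("pics/l7.png",cv2.resize(f["color"][80:260,180:360],None,fx=3.3,fy=3.3,interpolation=cv2.INTER_CUBIC))
```

```text
(no output)
```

View pics/l7.png

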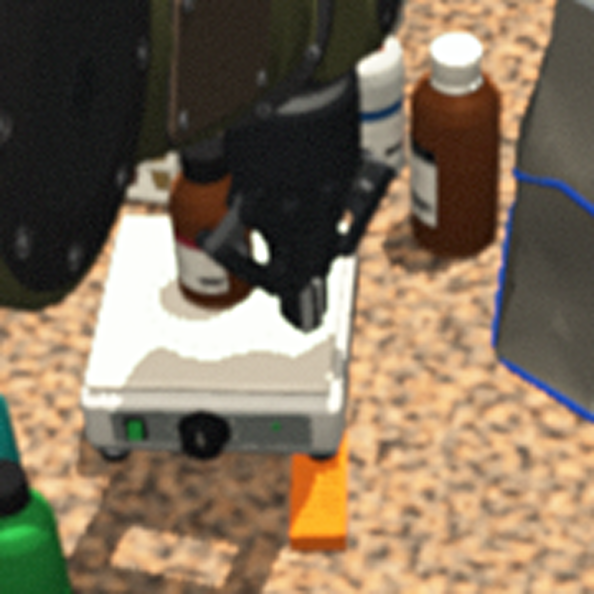

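Call:
{"api": "drive_tool", "payload": {
  "series": "255 0 0 1 0 0 0;255 0 0 0.9 0 0 0;255 0 0 0.6 0 0 0;255 0 0 0.3 0 0 0;255 0 0 0.1 0 0 0;255 0 0 0 0 0 0"
}}

```text
clock: 15.62
tcp_pos: [0.5666, 0.3159, 0.077]
eef_rot: [-2.389, -2.04, 0.001]
wrist_force: [0.1, 0.6, -0.1]
opening: -0.0002
```

Call:
{"api": "drive_tool", "payload": {
  "series": "255 0 0 0.1 0 0 0;255 0 0 0.1 0 0 0"
}}

```text
clock: 15.78
tcp_pos: [0.5668, 0.3161, 0.0756]
eef_rot: [2.389, 2.04, 0.001]
wrist_force: [-0.5, -0.0, -0.5]
opening: -0.0001
```

Call:
{"api": "drive_tool", "payload": {
  "series": "255 0 0 0.1 0 0 0;255 0 0 0.1 0 0 0;255 0 0 0.1 0 0 0;255 0 0 0.05 0 0 0"
}}

```text
clock: 16.12
tcp_pos: [0.5666, 0.3159, 0.0716]
eef_rot: [2.389, 2.04, -0.0]
wrist_force: [0.2, -0.2, 0.1]
opening: 0.0002
```

Call:
{"api": "drive_tool", "payload": {
  "series": "255 0 0 0.05 0 0 0;255 0 0 0.05 0 0 0"
}}

```text
clock: 16.28
tcp_pos: [0.5666, 0.316, 0.0708]
eef_rot: [2.389, 2.04, 0.0]
wrist_force: [0.2, 0.4, -0.2]
opening: 0.0002
```

Call:
{"api": "drive_tool", "payload": {
  "series": "255 0 0 0.05 0 0 0"
}}

```text
clock: 16.37
tcp_pos: [0.5666, 0.316, 0.0702]
eef_rot: [2.389, 2.04, 0.0]
wrist_force: [0.0, 0.6, -0.2]
opening: 0.0
```

Call:
{"api": "drive_tool", "payload": {
  "series": "255 0 0 0.05 0 0 0"
}}

```text
clock: 16.45
tcp_pos: [0.5667, 0.316, 0.07]
eef_rot: [2.389, 2.04, 0.0]
wrist_force: [-1.7, -2.1, 6.0]
opening: 0.0002
```

Call:
{"api": "drive_tool", "payload": {
  "series": "255 0 0 0.05 0 0 0"
}}

```text
clock: 16.53
tcp_pos: [0.5667, 0.316, 0.0699]
eef_rot: [2.389, 2.04, 0.0]
wrist_force: [-4.5, -2.7, 10.3]
opening: -0.0004
```

Call:
{"api": "drive_tool", "payload": {
  "series": "255 -0.01 -0.02 0.05 0 0 0;255 0 0 0 0 0 0"
}}

```text
clock: 16.7
tcp_pos: [0.5667, 0.3159, 0.0699]
eef_rot: [2.388, 2.04, 0.002]
wrist_force: [-2.7, -2.8, 9.2]
opening: 0.0001
```

Call:
{"api": "drive_tool", "payload": {
  "series": "255 -0.01 -0.01 0.05 0 0 0;255 -0.01 -0.01 0.05 0 0 0;255 0 0 0 0 0 0"
}}

```text
clock: 16.95
tcp_pos: [0.5667, 0.3159, 0.0698]
eef_rot: [2.388, 2.04, 0.003]
wrist_force: [-5.2, -4.3, 16.4]
opening: 0.0001
```

Call:
{"api": "drive_tool", "payload": {
  "series": "255 -0.01 -0.01 0.03 0 0 0;255 0 0 0 0 0 0;255 0 0 0 0 0 0;255 0 0 0 0 0 0;255 0 0 0 0 0 0;255 0 0 0 0 0 0;255 0 0 0 0 0 0;255 0 0 0 0 0 0;255 0 0 0 0 0 0"
}}

```text
clock: 17.7
tcp_pos: [0.5667, 0.3159, 0.0698]
eef_rot: [2.388, 2.04, 0.004]
wrist_force: [-4.3, -4.1, 18.9]
opening: 0.0005
```

Firm: 19 N with only 0.1–0.2 mm of compression between 6 and 19 N. Now I release and clear away.

Call:
{"api": "drive_tool", "payload": {
  "series": "255 0 0 -0.1 0 0 0;255 0 0 -0.2 0 0 0;255 0 0 -0.6 0 0 0;255 0 0 -1.5 0 0 0;255 0 0 -3 0 0 0;255 0 0 -4 0 0 0;255 0 0 -4 0 0 0;255 0 0 -3 0 0 0;255 -2.5 -2 0 0 0 0;255 -3 -2.5 0 0 0 0;255 -3 -2.5 0 0 0 0;255 -3 -2.5 0 0 0 0"
}}

```text
clock: 18.7
tcp_pos: [0.4526, 0.2158, 0.2313]
eef_rot: [-2.389, -2.041, 0.0]
wrist_force: [0.9, -0.9, 1.3]
opening: 0.0001
```

Call:
{"api": "drive_tool", "payload": {
  "series": "255 -3 -2.5 0 0 0 0;255 -3 -2.5 0 0 0 0;255 0 0 0 0 0 0"
}}

```text
clock: 18.95
tcp_pos: [0.3913, 0.1627, 0.2314]
eef_rot: [-2.39, -2.039, 0.002]
wrist_force: [-0.7, -0.0, 0.6]
opening: 0.0
```

```bash
python3 plan.py .4 .1 .2
python3 - <<'E'
from h import *
ims=[]
for n in("scene","top"):
    f=grab_frame(n); c=proj(f,[[.56,.35,.02]])[0].astype(int); ims.append(cv2.resize(f["color"][c[1]-75:c[1]+75,c[0]-75:c[0]+75],(400,400),interpolation=cv2.INTER_CUBIC)); print(n,c-75)
    try:
        r,m=plate(f,195);print(np.round(r[0],1),np.round(r[1],1),r[2])
    except Exception as e: print(e)
    for l in("bottle_short","stirrer","petri_0","timer","screwdriver"): print(l,[(np.round(d["at"],4),round(d["p"],2)) for d in tip_of(f,l)][:3])
cv2.imwrite("pics/l8.png",np.hstack(ims))
E
```

```text
clock 18.95 tcp [0.3913 0.1627 0.2314] F [-0.73 -0.01  0.61] heading toolx 80.96 zaxis [-1.3e-03 -8.0e-04 -1.0e+00] q [ 0.308  0.015  1.851 -0.     1.278  0.466] open 8.991317895032812e-06
shift tool cm [-6.05  1.84  3.15]
scene [184 128]
[528.6 427.8] [112.9  43.9] 38.82365417480469
bottle_short [(array([0.4069, 0.4408, 0.002 ]), 0.55), (array([ 0.5665,  0.3088, -0.0028]), 0.22)]
stirrer [(array([ 0.581 ,  0.4047, -0.0032]), 0.78)]
petri_0 [(array([ 0.5875, -0.0803, -0.0026]), 0.95), (array([ 6.675e-01, -3.360e-02,  6.000e-04]), 0.6)]
timer [(array([ 0.5093, -0.0175, -0.0014]), 0.82)]
screwdriver [(array([0.609 , 0.0253, 0.0017]), 0.79)]
top [146 140]
[577.9 398.1] [161.9 152.3] 38.36967086791992
bottle_short [(array([ 0.3668,  0.3534, -0.0007]), 0.95), (array([0.4065, 0.4439, 0.0033]), 0.91), (array([0.5861, 0.4132, 0.0742]), 0.63)]
stirrer [(array([ 5.780e-01,  4.038e-01, -5.000e-04]), 0.77)]
petri_0 [(array([ 0.6712, -0.0314,  0.0028]), 0.86), (array([ 0.5847, -0.0808, -0.0007]), 0.58)]
timer [(array([ 0.5129, -0.0183, -0.0025]), 0.87), (array([0.5827, 0.4024, 0.0008]), 0.63), (array([0.562 , 0.3069, 0.0025]), 0.57)]
screwdriver [(array([ 0.6077,  0.0229, -0.0018]), 0.55), (array([ 6.695e-01, -3.290e-02,  2.000e-04]), 0.4)]
```

View pics/l8.png

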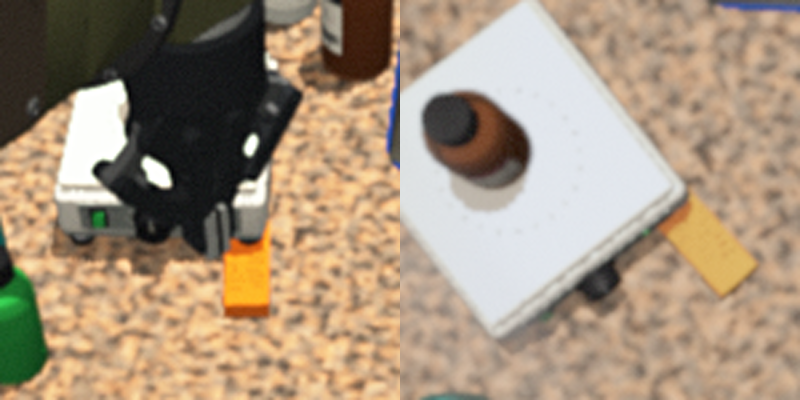

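Run:
```python
from h import *
a=cv2.imread("pics/top0.png");f=grab_frame("top");b=f["color"]
for nm,(x,y,w,h) in dict(stirrer=(120,135,140,130),bench=(20,120,100,100),right=(380,130,110,130)).items():
    g=[np.float32(cv2.cvtColor(i[y:y+h,x:x+w],cv2.COLOR_BGR2GRAY)) for i in(a,b)]
    M=np.eye(2,3,dtype=np.float32)
    cc,M=cv2.findTransformECC(g[0],g[1],M,cv2.MOTION_EUCLIDEAN)
    c=np.array([w/2,h/2,1]); print(nm,cc,(M@c-c[:2]).round(2),np.degrees(np.arctan2(M[1,0],M[0,0])).round(3))
```

```text
stirrer 0.9973322961785596 [-0.08 -0.04] -0.041
bench 0.9996842967086199 [-0. -0.] -0.02
right 0.9998050175900692 [-0.01  0.  ] 0.003
```

The stirrer shifted by under 0.1 px (about 0.15 mm), so it's effectively unmoved and I'm handing in.

```bash
python3 -c "
from cell import *
print(manip.hand_in()); print(state()['clock'])"
```

```text
the job is handed in; nothing more can be done
None
the job is handed in; nothing more can be done
```

The wedge is snug under the seized foot, the corner held when I pressed it, and the job was handed in at about 19 s of the 42 s allowed.

- **Wedge:** I pushed it by the butt with the shut fingertips, toe first. It met the pad after about 37 mm of sliding. I then pressed it in until it resisted with about 9 N, below the 15 N at which it lifts or shoves the stirrer. In the picture taken after I backed off, the foot sat near the middle of the wedge's width.
- **Press test:** I pressed the top plate above that foot with up to 19 N and held it for about 0.7 s. The fingertip sank only 0.2 mm between 6 N and 19 N, so the corner did not rock. The press also pushed the plate sideways by about 6 N.
- **Things left in place:** Comparing top pictures from before and after, the region of the stirrer with its bottle moved less than 0.1 pixel (about 0.15 mm) and turned 0.04°. The region with the right-hand items did not move. The arm was clear of everything at hand-in.

**Checks that failed or disagreed:**
- The detector missed the wedge once while the arm hid it, so I went by forces and the top view there.
- In the last scene picture the gripper covered the stirrer, so that view gave no usable plate fit and missed the bottle on the plate. The top view showed both.
- I did not measure the stirrer's level directly. I inferred it from the low pushing force and the unmoved top view.

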